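# Put the test bar away in its sealed canister

## Robot

A 6-joint arm with a two-finger parallel gripper is mounted at the origin on a cart in front of the work surface, level with it; the furniture and walls round the work are solid. World frame = base frame: x ahead of the robot, y to its left, z up, the work surface at z = 0. Lengths are in m, angles in rad, forces in N, time in s.
With the tool pointing down it reaches from about 0.3 to 0.875 m from the base axis. Payload 6.4 kg.
Tool frame: the origin (TCP) lies at the very end of the fingers, on their centre line; the grasp point (between the pads) lies 19 mm behind it; z points along the fingers, y is the line along which they close (so a half turn about z gives the same grasp; the last joint's range is limited). The gripper opens to 85 mm and grips with 20 to 120 N. Pads are 22 mm wide; open, the fingers measure 114 mm over their backs; the gripper's body (76 mm by 85 mm) begins 54 mm behind the grasp point. The pads swing forward as they close: fully open they stand 13 mm farther back than shut.
Start: joints at [-1.452, 0.181, 1.607, -0, 1.354, -0.206], TCP at [0.184, -0.545, 0.21] pointing down, gripper open.
Joint ranges: [-2.99, 2.99], [-0.89, 2.07], [0.3, 2.58], [-1.14, 4.28], [0, 2.63], [-3.12, 3.12]. Speed limits (rad/s): [2.57, 2.57, 3.01, 3.14, 3.14, 3.14].

## Interface

Orientations are given as a unit quaternion [w, x, y, z].
In Python, from bench import get_obs, optics, workorder gives the robot as it stands.
- The arm moves only by the tool pendant, called after "Call:" by a JSON object that holds its "api" and its "payload", one argument or row to a line. Schema: {"type":"object","properties":{"offsets":{"type":"array","items":{"type":"object","properties":{"d":{"type":"array","items":{"type":"number"},"minItems":3,"maxItems":3},"rotvec":{"type":"array","items":{"type":"number"},"minItems":3,"maxItems":3},"finger_gap":{"type":"number"}},"additionalProperties":false,"required":["finger_gap"]},"minItems":1,"maxItems":10},"only":{"type":"string"},"quiet":{"type":"boolean"},"lines":{"type":"string"}},"required":["offsets"],"additionalProperties":false}. offsets is a list of rows, 1 to 10 of them, each an object with the fields d (a list: dx, dy, dz in fractions of the full range, 1 being 100 cm), rotvec (a list: a rotation vector rx, ry, rz in fractions of the full range, 1 being 180 degrees), finger_gap (the opening from 0.0 (shut) to 1.0 (fully open)); a field left out counts as zero (the opening has to be given); each row is the pose to reach, as a shift and turn from the pose commanded when the call began, along the tool's axes at that moment; what a row does not reach only later rows make up. A row lasts 1/8 s, in which the tool goes at most 0.0625 m and 0.188 rad, less where a joint would pass 70% of its speed; a pose out of reach is approached as far as the arm can. The fingers move at their own pace and stop on an object; the grip force is fixed at half the most. Time passes only in rows, so rows that do not move let the fingers close. The tool returns the time, the measured TCP pose, the force, the opening and the grip force at its end. only (a regular expression) keeps the lines of the reply that match it, lines (a string "A,B") keeps lines A to B, and quiet returns only ok. Shift and turn numbers lie between -1 and 1, and a call with a number outside is refused. Input that does not fit is refused with a message, and nothing moves.
- get_obs(): the state, without advancing time (a new reading comes with each control period).
- optics.camera(name): name is "side" or "top" or "wrist"; returns (picture, depth): 384x512x3 uint8, blue, green, red; 384x512 float32, m along the optical axis (not along the pixel's ray), 0 where there is no reading.
- optics.camera_params(name): a dict with "fovy" (degrees; the focal length in pixels is half the picture's height over the tangent of half this angle, whatever the lens; pixels are square), "cx", "cy" (the principal point, pixels), "view" (4x4, takes a point from world to camera coordinates). Camera axes: x right, y up, looking along -z (the intrinsics and any distortion apply to the point x, -y, -z); pixel columns grow to the right and rows downward; lengths in m; the calibration is good to about 2 mm. A picture is of the moment at which its call begins: read the wrist's pose just before it. camera_params takes no time and is no camera call; for the wrist camera it gives the pose at the moment of the call.
- workorder.hand_in(): hands the job in; it is judged then, once.
The state is a dict: "time_s": time; "q": joint angles; "dq": joint speeds; "joint_efforts": joint torques, N m; "eef_pos": TCP position; "eef_rot": TCP orientation; "wrist_force": force on the tool from outside, world axes, zero at the start; "torque": the same for the moment, N m; "opening": opening from 0.0 (shut) to 1.0 (fully open); "grasp_force": force on a finger pad.
Only numpy, scipy, OpenCV 4.12 (cv2) and the standard library are available. Lean on these libraries where they do the work, as an engineer would, in place of code of your own. Each camera call takes 0.05 s, during which the arm holds its last target. There are 200 camera calls.

## Task

Put the steel test bar away: take it from the wooden stand and slide it foot first into the bore of the canister until its collar sits on the black sleeve block. Then set the orange lid over it on the canister, and press the lid's edge down above each of the three yellow lugs until the rubber seal is fully seated all round.

Things in the scene. Friction and masses are not known exactly. Their poses are not given: they have to be found in the camera images.
- canister: Round aluminium can fixed to the table, 98 mm across, rim 70 mm high. Origin: centre of underside, z up. Inside, a black sleeve block (top 66 mm high) with a bore on the axis. On the rim a black rubber seal in 3 segments, 4 mm proud. Three yellow lugs outside (reach 66 mm from the axis, tops 56 mm high) mark the segment middles, at 0, 120, 240 degrees from the can's x axis
- sleeve_mouth (a point): Centre of the bore's mouth, on the black sleeve block's top, 66 mm above the table. Bore 26.5 mm across, sharp-edged, 53 mm deep, vertical
- test_bar: Steel bar, 84 mm long, about 0.3 kg, upright in the stand. Origin: centre of its foot (bottom face), z up. Shank 24 mm across from 0 to 50 mm (lowest 5 mm chamfered to 18 mm); dark collar 34 mm across, 50 to 56 mm; round head 22 mm across, 56 to 84 mm, to grip. Home in the can its collar rests on the sleeve block, foot 16 mm above the table, head 30 mm above the rim
- stand_hole (a point): Centre of the mouth of the hole in which the bar starts, on top of the wooden stand (fixed block 75x130x40 mm). Hole 27 mm across, 30 mm deep: the bar's foot starts 10 mm above the table
- lid: Loose orange hat-shaped lid, about 0.12 kg, right way up. Origin: centre of the skirt's lower edge, z up. Flange 111 mm across, top at 13 mm; hollow dome 44 mm across up to 45 mm, to grip (inside 37 mm wide, 41 mm high). Skirt 8 mm deep, 105 mm inside, goes outside the can's rim, at any turn. Flange top: 79 mm above the table when on the raised seal, 75 mm when fully seated
- press_1 (a point): Middle of seal segment 1 on the canister's rim, 44.5 mm from the axis in line with one yellow lug, at rim height (70 mm); with the lid on, press the flange straight above this point
- seal_1 (a joint): How far seal segment 1 is pressed in, m: 0 raised, 0.004 fully in. Each segment needs about 8 N, has no spring and stays where it is pushed; pressing above one segment tips the lid there, so each needs its own press
- press_2 (a point): Middle of seal segment 2 on the canister's rim, 44.5 mm from the axis in line with one yellow lug, at rim height (70 mm); with the lid on, press the flange straight above this point
- seal_2 (a joint): How far seal segment 2 is pressed in, m: 0 raised, 0.004 fully in. Each segment needs about 8 N, has no spring and stays where it is pushed; pressing above one segment tips the lid there, so each needs its own press
- press_3 (a point): Middle of seal segment 3 on the canister's rim, 44.5 mm from the axis in line with one yellow lug, at rim height (70 mm); with the lid on, press the flange straight above this point
- seal_3 (a joint): How far seal segment 3 is pressed in, m: 0 raised, 0.004 fully in. Each segment needs about 8 N, has no spring and stays where it is pushed; pressing above one segment tips the lid there, so each needs its own press

How it is judged:
On the way:
1. the bar is in the sleeve, collar down on the block (z of test_bar in the frame of canister below 0.0185 m and horizontal distance between test_bar and canister below 0.004 m and angle between test_bar's own z axis and vertical below 0.06 rad), for 0.2 s.
At the end, for the whole second after the job is handed in: Bar in the sleeve, collar down: foot within 2.5 mm of home height and 4 mm of the axis, tilt under 0.06 rad. Lid at rest within 1.5 mm of its seated height, 6 mm of the axis, 0.02 rad of level. Every seal segment pressed in more than 3 mm of its 4 mm (all of step 1 and z of lid in the frame of canister below 0.0635 m and horizontal distance between lid and canister below 0.006 m and angle between lid's own z axis and vertical below 0.02 rad and value of joint each of seal_1, seal_2, seal_3 above 0.003 m and linear speed of lid below 0.02 m/s); the robot touches nothing.
It also fails if it takes over 72 s, if anything falls off the work surface, if the arm or the gripper's body presses on something with over 40 N, if the wrist force passes 120 N, or if a joint passes its speed limit or range.

## Working session

There is one attempt and no reset: what is moved stays moved. The work goes in short steps, Python scripts to look and compute and a tool call to move; the robot and the scene stay as the last step left them, time stands still between calls to the robot, and variables do not carry over. Pictures are saved under pics/ and viewed, at most 10 in all, crops included, and the job is handed in when it is done.

```bash
mkdir -p pics; ls
```

Run:
```python
from bench import get_obs, optics, workorder
import cv2,numpy as np
print(get_obs())
ims=[]
for n in("side","top","wrist"):
    p=optics.camera_params(n);print(n,p)
    im,d=optics.camera(n);np.savez(f"pics/{n}0.npz",im=im,d=d);cv2.imwrite(f"pics/{n}0.png",im)
    print(d.min(),d.max(),(d==0).mean())
    ims.append(im)
```

```text
pics
{'time_s': 0.0, 'q': array([-1.45229740e+00,  1.81563638e-01,  1.60801862e+00, -1.29692412e-05,
        1.35376334e+00, -2.06295935e-01]), 'dq': array([ 0.00133799, -0.00060639, -0.00027816, -0.00141658, -0.00024088,
        0.00092602]), 'joint_efforts': array([ 8.75640671e-05, -4.44869006e+01, -3.51336908e+01, -2.06644281e-04,
        8.84516659e-03,  1.84827871e-05]), 'eef_pos': array([ 0.18343467, -0.54433782,  0.20916634]), 'eef_rot': array([-8.75902617e-04,  9.86841887e-01,  1.61685876e-01,  3.21381595e-05]), 'wrist_force': array([-0.00923709, -0.82886766, -0.46138972]), 'torque': array([0.00092018, 0.03420954, 0.01796358]), 'grasp_force': 0.0, 'opening': 0.9890076960899282}
side {'fovy': 56.96360161695532, 'cx': 253.72478711612916, 'cy': 191.73524501255997, 'view': array([[ 0.99901736, -0.0403094 ,  0.01842472, -0.49098528],
       [ 0.01360118,  0.67448814,  0.73816039, -0.06641438],
       [-0.04218206, -0.73718444,  0.67437361, -0.90404649],
       [ 0.        ,  0.        ,  0.        ,  1.        ]])}
0.0 3.9999301 0.020136515299479168
top {'fovy': 56.38021445926935, 'cx': 251.419049084611, 'cy': 193.12879337997313, 'view': array([[-0.01004527, -0.99976498, -0.01921144,  0.00445538],
       [ 0.99321029, -0.01220253,  0.11569101, -0.48538854],
       [-0.11589825, -0.01791885,  0.99309945, -0.86856335],
       [ 0.        ,  0.        ,  0.        ,  1.        ]])}
0.0 1.671966 0.0042266845703125
wrist {'fovy': 64.79309095050355, 'cx': 254.96675804610527, 'cy': 193.17111250090693, 'view': array([[ 0.31909034, -0.94771986, -0.00290388, -0.5739036 ],
       [ 0.90194636,  0.30461667, -0.30610691,  0.04158799],
       [ 0.29098817,  0.09505662,  0.95199271, -0.38018015],
       [ 0.        ,  0.        ,  0.        ,  1.        ]])}
0.0 1.5074472 0.0038655598958333335
```

View pics/top0.png

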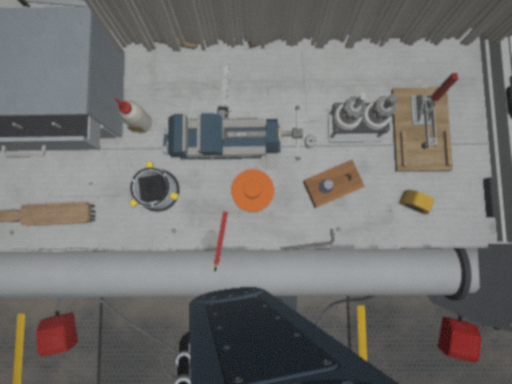

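View pics/side0.png

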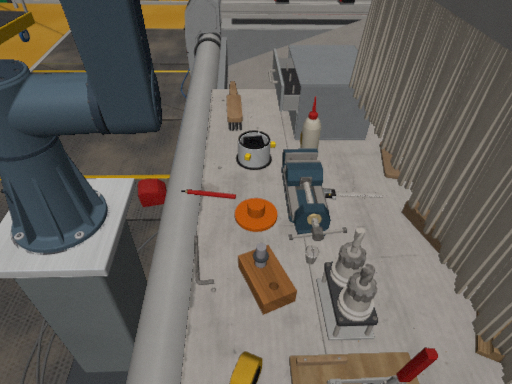

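The top view shows the canister at about (154,188), the lid at (253,190), the bar head at (327,185), a pipe in front across rows 250-295, and a vise behind at (220,135). The side view agrees: canister (254,150), lid (256,212), bar (262,255).

Create h.py:
```python
import numpy as np,cv2
from bench import get_obs, optics
def setup(n):
    p=optics.camera_params(n);f=192/np.tan(np.radians(p["fovy"])/2);V=p["view"]
    return f,p["cx"],p["cy"],V
def ray(cam,u,v,z):
    f,cx,cy,V=cam;d=np.array([(u-cx)/f,-(v-cy)/f,-1.]);R=V[:3,:3].T;o=-R@V[:3,3];w=R@d
    return o+w*(z-o[2])/w[2]
def pts(cam,d):
    f,cx,cy,V=cam;v,u=np.mgrid[:384,:512]
    P=np.stack([(u-cx)/f*d,-(v-cy)/f*d,-d],-1)
    return (P-V[:3,3])@V[:3,:3]
def proj(cam,p):
    f,cx,cy,V=cam;c=V[:3,:3]@np.asarray(p)+V[:3,3];return cx+f*c[0]/-c[2],cy-f*c[1]/-c[2]
def totool(o,dw):
    "world vector -> tool axes"
    w,x,y,z=o["eef_rot"]
    from scipy.spatial.transform import Rotation as R
    return R.from_quat([x,y,z,w]).inv().apply(dw)
```

Run:
```python
from h import *
np.set_printoptions(precision=4,suppress=True)
for n in("top","side"):
    c=setup(n);D=np.load(f"pics/{n}0.npz");im,d=D["im"],D["d"];P=pts(c,d)
    hsv=cv2.cvtColor(im,cv2.COLOR_BGR2HSV)
    for nm,lo,hi in(("orange",(5,200,120),(14,255,255)),("yellow",(20,150,120),(33,255,255))):
        m=cv2.inRange(hsv,lo,hi);N,L,S,C=cv2.connectedComponentsWithStats(m)
        for i in range(1,N):
            if S[i,4]>12 :
                q=P[(L==i)&(d>0)]
                print(n,nm,C[i],S[i],np.median(q,0),ray(c,*C[i],.013 if nm=="orange" else .056))
    for u,v in((154,188),(253,190),(327,185),(347,175)) if n=="top" else ((256,208),(262,249)):print(n,u,v,P[v,u])
    if n=="top":
        print("pipe",[P[v,250] for v in(252,260,272,285,294)],"vise",P[125:160:8,250])
        # table check
        print("table z",P[230,100:400:60,2])
        # max heights in work area
        for x0 in np.arange(.2,.75,.05):
            s=(P[...,0]>x0)&(P[...,0]<x0+.05)&(abs(P[...,1])<.45)&(d>0);print(round(x0,2),P[s][:,2].max())
```

```text
top yellow [149.3077 164.    ] [147 163   5   3  13] [0.5572 0.2494 0.0569] [0.5575 0.2493 0.056 ]
top yellow [422.7551 201.1531] [414 193  18  17 196] [ 0.4573 -0.4082  0.0644] [ 0.4578 -0.412   0.056 ]
top yellow [173.7917 195.7083] [171 194   6   5  24] [0.4777 0.1869 0.0561] [0.4782 0.1875 0.056 ]
top yellow [133.25   202.5625] [131 201   5   4  16] [0.4627 0.2869 0.0567] [0.4626 0.2863 0.056 ]
top yellow [361.6313 332.0875] [357 306  10  54 377] [-0.0581 -0.4771 -0.7657] [ 0.1563 -0.2525  0.056 ]
top yellow [ 18.4825 349.1417] [ 13 314  11  70 487] [-0.1254  1.0831 -0.7651] [0.1219 0.5465 0.056 ]
top 154 188 [0.5034 0.2488 0.0135]
top 253 190 [ 0.4911 -0.0052  0.0454]
top 327 185 [ 0.4945 -0.1773  0.094 ]
top 347 175 [ 0.5283 -0.241   0.0277]
pipe [array([ 0.3335,  0.0072, -0.1081]), array([ 0.3124,  0.007 , -0.0906]), array([ 0.2801,  0.0072, -0.086 ]), array([ 0.244 ,  0.0077, -0.0942]), array([ 0.2908, -0.003 ,  0.3509])] vise [[0.6591 0.0008 0.0344]
 [0.6299 0.0004 0.063 ]
 [0.6237 0.0017 0.0111]
 [0.597  0.0014 0.0336]
 [0.5783 0.0018 0.025 ]]
table z [ 0.0008 -0.0022  0.00
[... 787 characters left out ...]
.5096] [ 33  70  53   2 104] [-1.2175  2.6388 -0.7631] [-0.2594  0.7622  0.056 ]
side yellow [170.5  70.5] [154  70  34   2  66] [-0.1805  2.648  -0.7651] [0.1831 0.7631 0.056 ]
side yellow [272.5417 143.875 ] [271 141   5   7  24] [0.5573 0.2434 0.0532] [0.5569 0.2398 0.056 ]
side yellow [247.3333 156.3333] [245 153   6   7  33] [0.4786 0.1826 0.0543] [0.4792 0.1785 0.056 ]
side yellow [127.3741 176.0963] [ 84 175  86   4 270] [-0.2309  1.0851 -0.7643] [0.1571 0.0958 0.056 ]
side yellow [244.0751 370.4472] [230 355  29  29 559] [ 0.4579 -0.4125  0.0642] [ 0.458  -0.4092  0.056 ]
side 256 208 [ 0.4955 -0.0199  0.0443]
side 262 249 [ 0.499  -0.189   0.0953]
  return _methods._mean(a, axis=axis, dtype=dtype,
  ret = um.true_divide(
```

Run:
```python
import cv2,numpy as np
a=cv2.imread("pics/top0.png")
c=lambda x,y,w,h:cv2.resize(a[y:y+h,x:x+w],(400,400),interpolation=cv2.INTER_CUBIC)
cv2.imwrite("pics/crop1.png",np.hstack([c(120,155,70,70),c(295,150,70,70)]))
```

```text
(no output)
```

View pics/crop1.png

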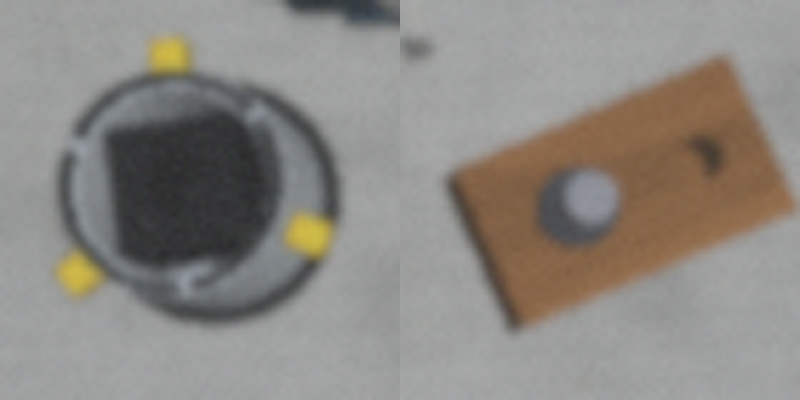

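Run:
```python
from h import *
np.set_printoptions(precision=4,suppress=True)
o=get_obs();c=setup("top");s=setup("side");w=setup("wrist")
V=w[3];C=-V[:3,:3].T@V[:3,3];print("cam in tool",totool(o,C-o["eef_pos"]),"look",totool(o,-V[2,:3]),"up",totool(o,V[1,:3]))
print("head top",ray(c,328.2,184.5,.094),ray(s,262,247,.094),"collar",ray(c,326.2,186.6,.063))
im=np.load("pics/top0.npz")["im"];hsv=cv2.cvtColor(im,cv2.COLOR_BGR2HSV)
m=cv2.inRange(hsv,(5,150,120),(14,255,255));m[:,:220]=0;m[:,285:]=0;m[225:]=0
(k,)=[x for x in cv2.findContours(m,0,2)[0] if cv2.contourArea(x)>500]
e=cv2.minEnclosingCircle(k);print(e,ray(c,*e[0],.011))
cc=np.array([.4994,.2412,.056])
for u,v in((149.3,164),(173.8,195.7),(133.25,202.6)):
    d=ray(c,u,v,.056)-cc;print(np.hypot(*d[:2]),np.degrees(np.arctan2(d[1],d[0])))
t=np.array([.495,-.180,.209]);print("move",totool(o,t-o["eef_pos"]))
```

```text
cam in tool [ 0.0767  0.0003 -0.1637] look [-0.3064 -0.0013  0.9519] up [ 0.9519 -0.0004  0.3064]
head top [ 0.4957 -0.1801  0.094 ] [ 0.4994 -0.1828  0.094 ] collar [ 0.4949 -0.1813  0.063 ]
((252.19155883789062, 190.01473999023438), 20.433452606201172) [ 0.4954 -0.0027  0.011 ]
0.0586163052488989 7.918625427277237
0.057735128289986254 -111.55582235121817
0.05830816304815173 129.26327590764635
move [ 0.4116 -0.246   0.0008]
```

Call:
{"api": "pendant", "payload": {
  "offsets": [
    {"d": [0.05, -0.03, 0], "finger_gap": 1},
    {"d": [0.1, -0.06, 0], "finger_gap": 1},
    {"d": [0.15, -0.09, 0], "finger_gap": 1},
    {"d": [0.2, -0.12, 0], "finger_gap": 1},
    {"d": [0.25, -0.15, 0], "finger_gap": 1},
    {"d": [0.3, -0.18, 0], "finger_gap": 1},
    {"d": [0.35, -0.21, 0], "finger_gap": 1},
    {"d": [0.4, -0.24, 0], "finger_gap": 1},
    {"d": [0.412, -0.246, 0], "finger_gap": 1},
    {"d": [0.412, -0.246, 0], "finger_gap": 1}
  ]
}}

```text
time_s: 1.4
eef_pos: [0.4955, -0.1799, 0.2098]
eef_rot: [-0.0, 0.987, 0.163, -0.0]
wrist_force: [0.7, 0.3, 0.0]
opening: 0.997
grasp_force: 0.0
```

Run:
```python
from h import *
np.set_printoptions(precision=4,suppress=True)
o=get_obs();print(o["eef_pos"],o["eef_rot"],o["wrist_force"])
w=setup("wrist");im,d=optics.camera("wrist");cv2.imwrite("pics/w1.png",im);np.savez("pics/w1.npz",im=im,d=d)
print("pred head",proj(w,[.4957,-.1801,.094]))
```

```text
[ 0.4955 -0.1799  0.2098] [-0.      0.9867  0.1627 -0.0004] [0.669  0.3149 0.0119]
pred head (np.float64(255.40185553682272), np.float64(179.75841670896446))
```

View pics/w1.png

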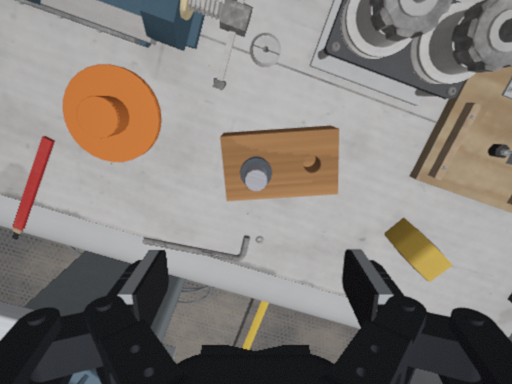

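The wrist view shows the bar head disc at about (257,180), as predicted (255,180), with the lid flange at about (112,113).

Run:
```python
from h import *
np.set_printoptions(precision=4,suppress=True)
w=setup("wrist");D=np.load("pics/w1.npz");im,d=D["im"],D["d"];P=pts(w,d);o=get_obs()
g=cv2.cvtColor(im,cv2.COLOR_BGR2GRAY);print(g[165:195:3,257],g[180,242:274:3])
m=((P[...,2]>.088)&(P[...,2]<.1)&(abs(P[...,0]-.495)<.03)&(abs(P[...,1]+.18)<.03));v,u=np.where(m)
print("depth head",m.sum(),P[m].mean(0),(u.min()+u.max())/2,(v.min()+v.max())/2,ray(w,u.mean(),v.mean(),.094))
m=(g>105).astype(np.uint8);m[:168]=0;m[196:]=0;m[:,:240]=0;m[:,275:]=0
N,L,S,C=cv2.connectedComponentsWithStats(m)
for i in range(1,N):
  if S[i,4]>50: print("grey",C[i],S[i],ray(w,*C[i],.094))
hsv=cv2.cvtColor(im,cv2.COLOR_BGR2HSV);m=cv2.inRange(hsv,(5,150,120),(14,255,255))
k=max(cv2.findContours(m,0,2)[0],key=cv2.contourArea);e=cv2.fitEllipse(k);print("lid",e,ray(w,*e[0],.011))
```

```text
[ 86  88 169 167 170 166 167 171 168 129] [ 99 135 167 167 167 166 166 166 152  97 122]
depth head 399 [ 0.4952 -0.1808  0.0937] 255.0 179.5 [ 0.4953 -0.1807  0.094 ]
grey [257.5842 183.8138] [240 168  35  28 784] [ 0.492  -0.1842  0.094 ]
lid ((111.35938262939453, 112.42986297607422), (89.38180541992188, 102.34982299804688), 132.5980224609375) [ 0.4968 -0.0041  0.011 ]
```

Call:
{"api": "pendant", "payload": {
  "offsets": [
    {"d": [0, 0.001, 0.05], "finger_gap": 1},
    {"d": [0, 0.001, 0.1], "finger_gap": 1},
    {"d": [0, 0.001, 0.13], "finger_gap": 1},
    {"d": [0, 0.001, 0.139], "finger_gap": 1},
    {"d": [0, 0.001, 0.139], "finger_gap": 0.5},
    {"d": [0, 0.001, 0.139], "finger_gap": 0},
    {"d": [0, 0.001, 0.139], "finger_gap": 0},
    {"d": [0, 0.001, 0.139], "finger_gap": 0},
    {"d": [0, 0.001, 0.139], "finger_gap": 0},
    {"d": [0, 0.001, 0.139], "finger_gap": 0}
  ]
}}

```text
time_s: 2.7
eef_pos: [0.4981, -0.1826, 0.0739]
eef_rot: [0.002, 0.987, 0.162, 0.002]
wrist_force: [-0.1, -0.2, 10.3]
opening: 0.001
grasp_force: 5.4
```

Call:
{"api": "pendant", "payload": {
  "offsets": [
    {"finger_gap": 0},
    {"finger_gap": 0},
    {"d": [0, 0, -0.04], "finger_gap": 0},
    {"d": [0, 0, -0.09], "finger_gap": 0},
    {"d": [0, 0, -0.13], "finger_gap": 0},
    {"d": [0, 0, -0.13], "finger_gap": 0},
    {"d": [0, 0, -0.13], "finger_gap": 0}
  ]
}}

```text
time_s: 3.58
eef_pos: [0.4955, -0.181, 0.2008]
eef_rot: [-0.0, 0.987, 0.162, -0.0]
wrist_force: [-0.9, 0.2, -0.4]
opening: -0.001
grasp_force: 0.0
```

Run:
```python
from h import *
np.set_printoptions(precision=4,suppress=True)
o=get_obs();print(o["eef_pos"],o["eef_rot"],o["wrist_force"],o["opening"],o["grasp_force"])
w=setup("wrist");im,d=optics.camera("wrist");cv2.imwrite("pics/w2.png",im);np.savez("pics/w2.npz",im=im,d=d)
a=optics.camera("side")[0];cv2.imwrite("pics/s2.png",a)
t=np.array([.4994,.2412,.20]);print("to can",totool(o,t-o["eef_pos"]))
```

```text
[ 0.4955 -0.181   0.2008] [-0.      0.9868  0.1618 -0.0001] [-0.9147  0.2147 -0.4247] -0.0006434919309321316 0.0
to can [ 0.1385 -0.3989  0.0008]
```

View pics/w2.png

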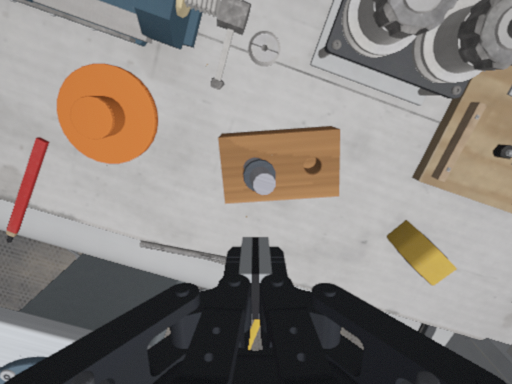

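The fingers shut empty. The bar still stands, with its head at about (263,184) and the shut fingertips at about (256,238). I'll check where TCP projects.

Run:
```python
from h import *
np.set_printoptions(precision=4,suppress=True)
w=setup("wrist");D=np.load("pics/w2.npz");im,d=D["im"],D["d"];P=pts(w,d);o=get_obs()
print("tcp px",proj(w,o["eef_pos"]), "depth at tip", P[242,250],P[242,262],P[246,250])
f=(P[...,2]<.3)&(P[...,2]>.17)&(abs(P[...,1]+.18)<.05);f[:230]=0
v,u=np.where(f);print(v.min(),P[f][P[f][:,2].argmin()])
m=((P[...,2]>.085)&(P[...,2]<.1)&(abs(P[...,0]-.495)<.04)&(abs(P[...,1]+.18)<.04));v,u=np.where(m)
print("head",m.sum(),P[m].mean(0),u.mean(),v.mean(),u.min(),u.max(),v.min(),v.max())
t=setup("top");a,dt=optics.camera("top");Q=pts(t,dt)
cv2.imwrite("pics/t3.png",a)
s=setup("side");a,ds=optics.camera("side");Q=pts(s,ds)
f=(Q[...,2]>.19)&(Q[...,2]<.22)&(abs(Q[...,1]+.18)<.06)&(abs(Q[...,0]-.495)<.08)
q=Q[f];print("side finger tips",f.sum(),q.min(0) if len(q) else 0,q.max(0) if len(q) else 0,q.mean(0) if len(q) else 0)
cv2.imwrite("pics/s3.png",cv2.resize(a[120:320,150:400],(750,600)))
```

```text
tcp px (np.float64(254.9087401086454), np.float64(231.71195059626916)) depth at tip [ 0.5023 -0.1758  0.2296] [ 0.5048 -0.1811  0.2307] [ 0.5027 -0.1758  0.2344]
237 [ 0.5041 -0.1821  0.2234]
head 440 [ 0.4966 -0.1873  0.0923] 262.5954545454546 182.81136363636364 251 274 171 194
side finger tips 0 0 0 0
```

View pics/s3.png

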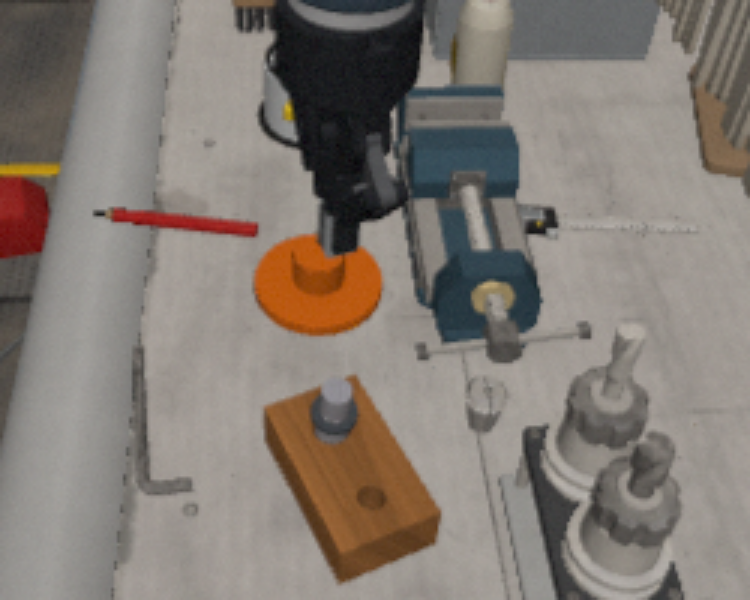

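Run:
```python
from h import *
np.set_printoptions(precision=4,suppress=True)
o=get_obs();s=setup("side");p=o["eef_pos"];print(p)
for dz in(0,.01,.02,.03):print(dz,proj(s,p+[0,0,dz]))
a,ds=optics.camera("side");Q=pts(s,ds);g=cv2.cvtColor(a,cv2.COLOR_BGR2GRAY)
print(g[194:214,258:270:2]);print(Q[196:212:2,263])
```

```text
[ 0.495  -0.1808  0.1997]
0 (np.float64(261.5537961818089), np.float64(210.18415741829097))
0.01 (np.float64(261.7352623684043), np.float64(206.3582134476748))
0.02 (np.float64(261.92053192707516), np.float64(202.45208104783535))
0.03 (np.float64(262.10972569717813), np.float64(198.46321250111507))
[[ 91  88  21  16  19  16]
 [ 86  91  13  24  13  27]
 [ 87  91  21  22  27  16]
 [ 90  94  17  29  24  26]
 [ 89  82  25  28  32  26]
 [ 89  79  30  28  27  28]
 [ 93  78  26  26  28  21]
 [ 94  77  22  25  22  22]
 [ 97  68  27  23  31  19]
 [ 99  73  26  23  37  54]
 [105 102  35  57  96 104]
 [111 107  97  82 108 110]
 [110 114 112  78 110 108]
 [110 112 106  70 113 108]
 [111 108  92  65 107 110]
 [113  99  76  67 113 107]
 [ 97  88  74  64 110 113]
 [ 88  82  73  71 108 112]
 [ 86  84  72  75 110 110]
 [ 85  79  72  81 111 110]]
[[ 0.4951 -0.1948  0.2489]
 [ 0.4952 -0.1952  0.2444]
 [ 0.4955 -0.1945  0.239 ]
 [ 0.4955 -0.1958  0.2353]
 [ 0.496  -0.1927  0.2274]
 [ 0.5134 -0.0133  0.0442]
 [ 0.5132 -0.0178  0.0417]
 [ 0.5138 -0.0143  0.0311]]
```

The tips end about 21 mm short of the stated TCP: the depth reading shows it, and so does contact with the head top at TCP z = 0.074. So the fingers closed on top of the head. The bar now leans along the closing direction, so I'll go about 23 mm lower and grip again.

Call:
{"api": "pendant", "payload": {
  "offsets": [
    {"d": [0, 0.002, 0.05], "finger_gap": 1},
    {"d": [0, 0.002, 0.05], "finger_gap": 1},
    {"d": [0, 0.002, 0.09], "finger_gap": 1},
    {"d": [0, 0.002, 0.12], "finger_gap": 1},
    {"d": [0, 0.002, 0.135], "finger_gap": 1},
    {"d": [0, 0.002, 0.145], "finger_gap": 1},
    {"d": [0, 0.002, 0.15], "finger_gap": 1},
    {"d": [0, 0.002, 0.15], "finger_gap": 0.6},
    {"d": [0, 0.002, 0.15], "finger_gap": 0.3},
    {"d": [0, 0.002, 0.15], "finger_gap": 0}
  ]
}}

```text
time_s: 5.08
eef_pos: [0.4968, -0.1834, 0.0517]
eef_rot: [0.0, 0.987, 0.162, 0.0]
wrist_force: [-0.0, -0.7, 1.8]
opening: 0.38
grasp_force: 1.2
```

Call:
{"api": "pendant", "payload": {
  "offsets": [
    {"finger_gap": 0},
    {"finger_gap": 0},
    {"finger_gap": 0},
    {"finger_gap": 0}
  ]
}}

```text
time_s: 5.58
eef_pos: [0.4967, -0.1828, 0.0518]
eef_rot: [-0.0, 0.987, 0.162, 0.0]
wrist_force: [-0.4, 3.5, 4.7]
opening: 0.235
grasp_force: 58.1
```

Call:
{"api": "pendant", "payload": {
  "offsets": [
    {"d": [0, 0, -0.03], "finger_gap": 0},
    {"d": [0, 0, -0.08], "finger_gap": 0},
    {"d": [0, 0, -0.13], "finger_gap": 0},
    {"d": [0, 0, -0.13], "finger_gap": 0}
  ]
}}

```text
time_s: 6.08
eef_pos: [0.4989, -0.1847, 0.1854]
eef_rot: [0.003, 0.987, 0.162, 0.003]
wrist_force: [0.1, -0.6, -3.7]
opening: 0.234
grasp_force: 59.7
```

Run:
```python
from h import *
np.set_printoptions(precision=4,suppress=True)
o=get_obs();print(o["eef_pos"],o["wrist_force"],o["grasp_force"],o["opening"])
t=np.array([.495,.19,o["eef_pos"][2]]);print("to can",totool(o,t-o["eef_pos"]))
```

```text
[ 0.4989 -0.1847  0.1854] [ 0.0987 -0.6335 -3.6706] 59.71471130847931 0.23393350775211671
to can [ 0.116  -0.3563 -0.0018]
```

Call:
{"api": "pendant", "payload": {
  "offsets": [
    {"d": [0.015, -0.045, 0], "finger_gap": 0},
    {"d": [0.03, -0.09, 0], "finger_gap": 0},
    {"d": [0.045, -0.135, 0], "finger_gap": 0},
    {"d": [0.06, -0.18, 0], "finger_gap": 0},
    {"d": [0.075, -0.225, 0], "finger_gap": 0},
    {"d": [0.09, -0.27, 0], "finger_gap": 0},
    {"d": [0.105, -0.315, 0], "finger_gap": 0},
    {"d": [0.113, -0.342, 0], "finger_gap": 0},
    {"d": [0.116, -0.356, 0], "finger_gap": 0},
    {"d": [0.116, -0.356, 0], "finger_gap": 0}
  ]
}}

```text
time_s: 7.32
eef_pos: [0.4918, 0.1914, 0.1798]
eef_rot: [0.0, 0.987, 0.162, -0.001]
wrist_force: [-0.2, -0.5, -3.1]
opening: 0.233
grasp_force: 59.7
```

Run:
```python
from h import *
np.set_printoptions(precision=4,suppress=True)
o=get_obs();print(o["eef_pos"],o["eef_rot"],o["wrist_force"])
w=setup("wrist");im,d=optics.camera("wrist");cv2.imwrite("pics/w4.png",im);np.savez("pics/w4.npz",im=im,d=d)
P=pts(w,d);hsv=cv2.cvtColor(im,cv2.COLOR_BGR2HSV);m=cv2.inRange(hsv,(20,150,120),(33,255,255))
N,L,S,C=cv2.connectedComponentsWithStats(m)
for i in range(1,N):
    if S[i,4]>30: print(C[i],S[i],np.median(P[L==i],0),ray(w,*C[i],.056))
print("pred mouth",proj(w,[.4994,.2412,.066]),"foot",proj(w,o["eef_pos"]+[0,0,-.042]))
```

```text
[0.4918 0.1914 0.1798] [ 0.0001  0.9867  0.1623 -0.0011] [-0.2423 -0.4574 -3.1413]
pred mouth (np.float64(206.7962468086165), np.float64(156.16654420852927)) foot (np.float64(254.98800194852257), np.float64(206.81613145316732))
```

View pics/w4.png

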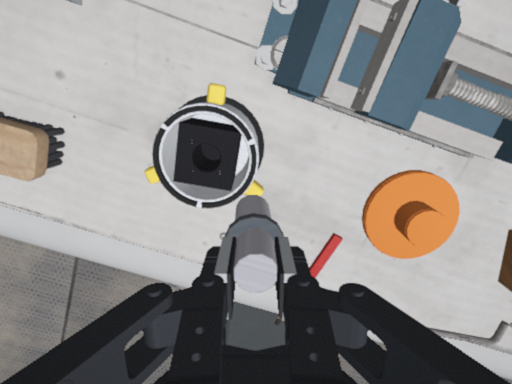

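The bore is at about (207,155), matching the prediction (206.8,156.2). The bar is held, with its foot at about (253,203).

Run:
```python
from h import *
np.set_printoptions(precision=4,suppress=True)
w=setup("wrist");D=np.load("pics/w4.npz");im,d=D["im"],D["d"];P=pts(w,d);o=get_obs();e=o["eef_pos"]
g=cv2.cvtColor(im,cv2.COLOR_BGR2GRAY)
# bore
r=g[135:180,180:235];print(np.percentile(r,[1,10,30,60]))
for T in (12,16,20,24,28):
    m=(r<T).astype(np.uint8);N,L,S,C=cv2.connectedComponentsWithStats(m)
    for i in range(1,N):
        if 150<S[i,4]<1200: c=(C[i]+[180,135]);b=(S[i,:2]+S[i,2:4]/2-.5+[180,135]);print(T,c,S[i,2:],ray(w,*c,.066),ray(w,*b,.066))
# yellow lugs
hsv=cv2.cvtColor(im,cv2.COLOR_BGR2HSV);m=cv2.inRange(hsv,(22,130,90),(33,255,255));N,L,S,C=cv2.connectedComponentsWithStats(m)
for i in range(1,N):
    if S[i,4]>40: print("lug",C[i],S[i,2:],ray(w,*C[i],.056))
# bar
from scipy.spatial.transform import Rotation as R
q=o["eef_rot"];T=R.from_quat([q[1],q[2],q[3],q[0]]).inv().apply((P-e).reshape(-1,3)).reshape(P.shape)
for z0 in np.arange(-.02,.046,.005):
    s=(abs(T[...,2]-z0)<.0025)&(abs(T[...,0])<.03)&(abs(T[...,1])<.03)&(np.arange(384)[:,None]<270)
    q=T[s]
    if len(q)>5:
        A=np.c_[2*q[:,:2],np.ones(len(q))];s=np.linalg.lstsq(A,(q[:,:2]**2).sum(1),rcond=None)[0]
        print(round(z0,3),len(q),"xmax",np.percentile(q[:,0],97),"y",q[:,1].min(),q[:,1].max(),"circ",s[:2],np.sqrt(s[2]+s[0]**2+s[1]**2))
```

```text
[18. 25. 40. 42.]
24 [207.3077 164.1692] [ 26  15 195] [0.4927 0.238  0.066 ] [0.4935 0.239  0.066 ]
28 [204.7642 162.3302] [ 28  22 318] [0.4936 0.2407 0.066 ] [0.4958 0.2396 0.066 ]
lug [216.1149  93.9379] [ 20  21 322] [0.5549 0.2489 0.056 ]
lug [151.8456 174.6846] [ 15  16 149] [0.4626 0.2874 0.056 ]
lug [254.9281 188.9137] [ 17  15 139] [0.4811 0.187  0.056 ]
-0.02 157 xmax 0.009323589680536747 y -0.0100229827077011 0.009688064005281284 circ [-0.0014 -0.0005] 0.010541143222082903
-0.015 780 xmax 0.014735213793267532 y -0.016358779981039157 0.014817947517084302 circ [ 0.0033 -0.0008] 0.010635947582088663
-0.01 138 xmax 0.015526988725072148 y -0.01735029561214725 0.015477790036698441 circ [-0.0004 -0.001 ] 0.01579895423939269
0.005 70 xmax 0.011011542406170515 y -0.01091242713299039 0.007356745122772836 circ [-0.001  -0.0015] 0.0118482874511642
0.01 96 xmax 0.011123551730767973 y -0.012476569855135507 0.008725895351699714 circ [-0.0007 -0.0014] 0.011673568214653872
0.015 101 xmax 0.011311264002364044 y -0.013495655637000024 0.009643026512879595 circ [-0.0007 -0.0017] 0.011841084121790819
0.02 90 xmax 0.011156984295599234 y -0.012999084882831176 0.009736939770696163 circ [-0.0008 -0.0018] 0.011957690760816249
0.025 88 xmax 0.01131154684700954 y -0.013444083300198672 0.00946855163802059 circ [-0.0007 -0.002 ] 0.011941377699957434
0.03 85 xmax 0.011448583966051758 y -0.013829955695706437 0.00897370198917087 circ [-0.0006 -0.0021] 0.011948415495706709
0.035 53 xmax 0.011465724930896412 y -0.013202882165054813 0.009142171598647138 circ [-0.0005 -0.0023] 0.011880646116547476
```

Run:
```python
from h import *
np.set_printoptions(precision=4,suppress=True)
w=setup("wrist");im,d=optics.camera("wrist");o=get_obs();e=o["eef_pos"];print(e,o["dq"].max())
g=cv2.cvtColor(im,cv2.COLOR_BGR2GRAY)
print(g[155,185:230:2],g[138:174:2,207])
t=np.array([.5008,.2402,e[2]]);print(totool(o,t-e))
```

```text
[0.4925 0.1903 0.1804] 0.000986902171049514
[44 41 41 30 28 25 27 28 23 37 41 40 43 40 44 41 44 34 41 41 40 43 42] [42 40 41 40 43 41 43 42 44 40 38 21 22 19 22 20 21 35]
[ 0.0238 -0.0447 -0.    ]
```

Run:
```python
from h import *
im,d=[np.load("pics/w4.npz")[k] for k in("im","d")]
c=im[125:185,165:250].astype(float)*2.5
a=cv2.resize(np.clip(c,0,255).astype(np.uint8),(765,540),interpolation=cv2.INTER_CUBIC)
w=setup("wrist")
cv2.imwrite("pics/c5.png",a)
P=pts(w,d);np.set_printoptions(precision=3,suppress=True,linewidth=200)
print(P[138:178:3,186:230:3,2])
```

```text
[[0.066 0.067 0.067 0.067 0.067 0.067 0.068 0.066 0.066 0.067 0.067 0.067 0.066 0.066 0.066]
 [0.066 0.067 0.067 0.066 0.067 0.067 0.066 0.068 0.067 0.066 0.066 0.066 0.067 0.067 0.067]
 [0.068 0.067 0.066 0.068 0.066 0.015 0.014 0.013 0.066 0.066 0.067 0.066 0.067 0.066 0.066]
 [0.068 0.066 0.067 0.065 0.033 0.014 0.013 0.014 0.014 0.014 0.068 0.066 0.067 0.067 0.067]
 [0.067 0.067 0.065 0.049 0.03  0.013 0.014 0.013 0.013 0.014 0.013 0.066 0.067 0.066 0.065]
 [0.067 0.067 0.063 0.047 0.031 0.017 0.014 0.014 0.013 0.015 0.014 0.067 0.066 0.067 0.068]
 [0.067 0.065 0.061 0.049 0.035 0.024 0.014 0.014 0.013 0.013 0.014 0.014 0.068 0.066 0.068]
 [0.066 0.066 0.064 0.052 0.04  0.031 0.022 0.016 0.013 0.012 0.014 0.017 0.067 0.067 0.068]
 [0.066 0.067 0.065 0.057 0.047 0.041 0.035 0.028 0.024 0.024 0.028 0.066 0.067 0.067 0.066]
 [0.067 0.067 0.066 0.062 0.057 0.049 0.043 0.04  0.038 0.041 0.049 0.067 0.067 0.067 0.067]
 [0.068 0.066 0.066 0.067 0.064 0.058 0.054 0.053 0.053 0.057 0.066 0.066 0.067 0.066 0.067]
 [0.067 0.067 0.067 0.067 0.066 0.066 0.064 0.065 0.065 0.066 0.067 0.066 0.067 0.067 0.067]
 [0.068 0.067 0.067 0.066 0.066 0.068 0.066 0.067 0.066 0.066 0.066 0.066 0.066 0.067 0.067]
 [0.066 0.067 0.066 0.068 0.067 0.066 0.066 0.067 0.067 0.066 0.068 0.066 0.067 0.067 0.067]]
```

View pics/c5.png

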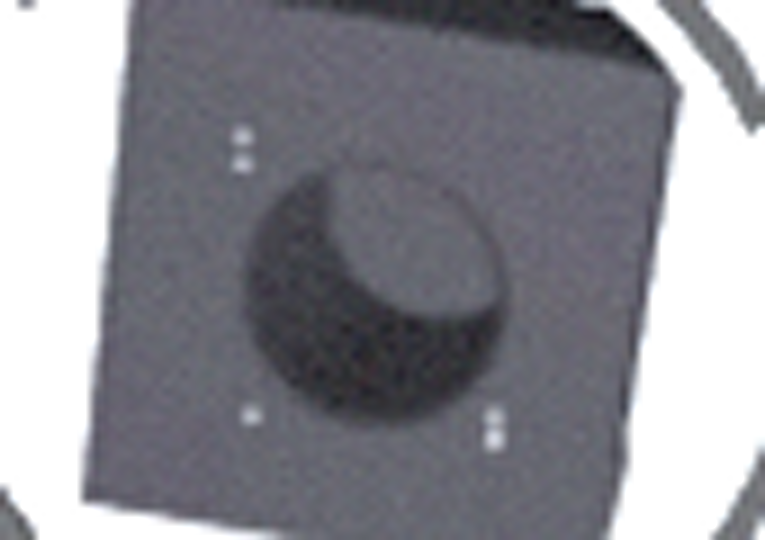

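The bore circle is at (206.4,156.8) px, giving mouth centre ≈ (0.499,0.2413), in agreement with the lugs.

The rows are not in the units I measure in: turns go in shares of 180 degrees. I convert before sending: -0.027 rad is -0.0086.

Call:
{"api": "pendant", "payload": {
  "offsets": [
    {"d": [0.012, -0.022, 0], "finger_gap": 0},
    {"d": [0.0235, -0.0448, 0], "finger_gap": 0},
    {"d": [0.0235, -0.0448, 0.02], "rotvec": [-0.0086, -0.0038, 0], "finger_gap": 0},
    {"d": [0.0235, -0.0448, 0.045], "rotvec": [-0.0086, -0.0038, 0], "finger_gap": 0},
    {"d": [0.0235, -0.0448, 0.052], "rotvec": [-0.0086, -0.0038, 0], "finger_gap": 0},
    {"d": [0.0235, -0.0448, 0.052], "rotvec": [-0.0086, -0.0038, 0], "finger_gap": 0},
    {"d": [0.0235, -0.0448, 0.052], "rotvec": [-0.0086, -0.0038, 0], "finger_gap": 0},
    {"d": [0.0235, -0.0448, 0.052], "rotvec": [-0.0086, -0.0038, 0], "finger_gap": 0}
  ]
}}

```text
time_s: 8.43
eef_pos: [0.5015, 0.2411, 0.1301]
eef_rot: [0.014, 0.987, 0.162, -0.003]
wrist_force: [-0.2, -0.5, -4.2]
opening: 0.233
grasp_force: 59.8
```

Run:
```python
from h import *
np.set_printoptions(precision=4,suppress=True)
w=setup("wrist");im,d=optics.camera("wrist");o=get_obs();print(o["eef_pos"],o["eef_rot"],o["wrist_force"])
P=pts(w,d);R=P-0
for z0 in np.arange(.085,.18,.006):
    s=(abs(P[...,2]-z0)<.003)&(np.hypot(P[...,0]-.5,P[...,1]-.241)<.022)&(np.arange(384)[:,None]<270);q=P[s]
    if len(q)>5:
        A=np.c_[2*q[:,:2],np.ones(len(q))];s=np.linalg.lstsq(A,(q[:,:2]**2).sum(1),rcond=None)[0]
        print(round(z0,3),len(q),"circ",s[:2],np.sqrt(s[2]+s[0]**2+s[1]**2))
```

```text
[0.5013 0.2412 0.13  ] [ 0.0143  0.9868  0.1616 -0.003 ] [ 0.1519 -0.159  -3.663 ]
0.091 7 circ [0.5002 0.2422] 0.011825122013015752
0.097 90 circ [0.5003 0.2421] 0.011871509181569734
0.103 101 circ [0.5003 0.2421] 0.01188667989731788
0.109 109 circ [0.5002 0.2421] 0.011894619135486034
0.115 120 circ [0.5002 0.2421] 0.011831545228293442
0.121 116 circ [0.5001 0.242 ] 0.011912685582837682
0.127 46 circ [0.5013 0.2424] 0.010742824828634529
0.139 111 circ [0.5    0.2419] 0.016569780401428605
0.145 822 circ [0.5046 0.2433] 0.010527997755590154
0.151 192 circ [0.4999 0.2422] 0.010678230482762141
0.157 379 circ [0.5046 0.2435] 0.011072783192245337
0.163 510 circ [0.4974 0.24  ] 0.016769326091020387
0.169 876 circ [0.5091 0.2441] 0.010529917100176697
0.175 547 circ [0.5129 0.2452] 0.013602708405283038
```

Call:
{"api": "pendant", "payload": {
  "offsets": [
    {"d": [-0.0014, 0.0004, 0.005], "finger_gap": 0},
    {"d": [-0.0014, 0.0004, 0.012], "finger_gap": 0},
    {"d": [-0.0014, 0.0004, 0.018], "finger_gap": 0},
    {"d": [-0.0014, 0.0004, 0.022], "finger_gap": 0},
    {"d": [-0.0014, 0.0004, 0.026], "finger_gap": 0},
    {"d": [-0.0014, 0.0004, 0.03], "finger_gap": 0},
    {"d": [-0.0014, 0.0004, 0.034], "finger_gap": 0},
    {"d": [-0.0014, 0.0004, 0.034], "finger_gap": 0}
  ]
}}

```text
time_s: 9.48
eef_pos: [0.4992, 0.2396, 0.0947]
eef_rot: [0.014, 0.987, 0.162, -0.004]
wrist_force: [-0.3, 1.0, -4.5]
opening: 0.232
grasp_force: 59.7
```

Call:
{"api": "pendant", "payload": {
  "offsets": [
    {"d": [0.0012, -0.0004, 0.003], "finger_gap": 0},
    {"d": [0.0013, -0.0006, 0.01], "finger_gap": 0},
    {"d": [0.0014, -0.0008, 0.018], "finger_gap": 0},
    {"d": [0.0015, -0.001, 0.025], "finger_gap": 0},
    {"d": [0.0016, -0.0012, 0.03], "finger_gap": 0},
    {"d": [0.0017, -0.0013, 0.034], "finger_gap": 0},
    {"d": [0.0017, -0.0013, 0.037], "finger_gap": 0},
    {"d": [0.0017, -0.0013, 0.038], "finger_gap": 0},
    {"d": [0.0017, -0.0013, 0.039], "finger_gap": 0}
  ]
}}

```text
time_s: 10.6
eef_pos: [0.5006, 0.2404, 0.058]
eef_rot: [0.014, 0.987, 0.162, -0.004]
wrist_force: [-11.8, 2.9, 19.2]
opening: 0.231
grasp_force: 62.2
```

In the tool's units: 0.027 rad is 0.0086.

Call:
{"api": "pendant", "payload": {
  "offsets": [
    {"d": [-0.001, 0, -0.002], "finger_gap": 0.3},
    {"d": [-0.001, 0, -0.002], "finger_gap": 0.5},
    {"d": [-0.001, 0, -0.002], "finger_gap": 0.5},
    {"d": [-0.001, 0, -0.002], "finger_gap": 0.5},
    {"d": [-0.001, 0, -0.03], "finger_gap": 0.5},
    {"d": [-0.001, 0, -0.08], "rotvec": [0.0086, 0.0038, 0], "finger_gap": 0.5},
    {"d": [-0.001, 0.04, -0.12], "rotvec": [0.0086, 0.0038, 0], "finger_gap": 1},
    {"d": [-0.001, 0.05, -0.12], "rotvec": [0.0086, 0.0038, 0], "finger_gap": 1},
    {"d": [-0.001, 0.05, -0.12], "rotvec": [0.0086, 0.0038, 0], "finger_gap": 1}
  ]
}}

```text
time_s: 11.72
eef_pos: [0.5157, 0.1952, 0.1768]
eef_rot: [-0.0, 0.987, 0.161, -0.0]
wrist_force: [-1.0, 0.5, 0.0]
opening: 0.998
grasp_force: 0.0
```

Run:
```python
from h import *
np.set_printoptions(precision=4,suppress=True)
w=setup("wrist");im,d=optics.camera("wrist");o=get_obs();print(o["eef_pos"],o["eef_rot"],o["wrist_force"])
P=pts(w,d);np.savez("pics/w6.npz",im=im,d=d)
for n,(im,P) in {"wrist":(im,P),"top":(lambda a:(a[0],pts(setup("top"),a[1])))(optics.camera("top"))}.items():
  s=(P[...,2]>.08)&(P[...,2]<.13)&(np.hypot(P[...,0]-.499,P[...,1]-.241)<.03);q=P[s];h=np.percentile(q[:,2],90) if len(q) else 0
  t=q[q[:,2]>h-.004] if len(q) else q;print(n,len(q),h,np.median(t,0),np.percentile(q,[2,98],axis=0))
for z0 in np.arange(.076,.1,.006):
    P=pts(w,d);s=(abs(P[...,2]-z0)<.003)&(np.hypot(P[...,0]-.499,P[...,1]-.241)<.018);q=P[s]
    if len(q)>5:
        A=np.c_[2*q[:,:2],np.ones(len(q))];s=np.linalg.lstsq(A,(q[:,:2]**2).sum(1),rcond=None)[0]
        print(round(z0,3),len(q),"circ",s[:2],np.sqrt(s[2]+s[0]**2+s[1]**2))
t=np.array([.496,-.0035,.14]);print("to lid",totool(o,t-o["eef_pos"]))
```

```text
[0.5149 0.1957 0.176 ] [-0.0002  0.9869  0.1613 -0.0012] [ 0.0005  0.3981 -1.1182]
wrist 649 0.10064129561880707 [0.4995 0.2412 0.0999] [[0.4898 0.2312 0.0814]
 [0.5093 0.2505 0.1012]]
top 90 0.10210067932066377 [0.4991 0.2402 0.1005] [[0.4894 0.2304 0.082 ]
 [0.5084 0.2498 0.103 ]]
0.076 58 circ [0.4976 0.2418] 0.012379554378440133
0.082 48 circ [0.4986 0.2413] 0.010626212042398515
0.088 50 circ [0.4986 0.2413] 0.010711418896285128
0.094 57 circ [0.4986 0.2413] 0.010666713423329517
0.1 503 circ [0.4991 0.2411] 0.007644605512252692
to lid [-0.0813  0.1828  0.0361]
```

The bar is home: its head top is at z = 0.100, it is vertical, and its axis is at (0.4987,0.2413). Next is the lid.

Call:
{"api": "pendant", "payload": {
  "offsets": [
    {"d": [-0.02, 0.045, 0], "finger_gap": 1},
    {"d": [-0.04, 0.09, 0], "finger_gap": 1},
    {"d": [-0.06, 0.135, 0], "finger_gap": 1},
    {"d": [-0.075, 0.168, 0], "finger_gap": 1},
    {"d": [-0.081, 0.183, 0], "finger_gap": 1},
    {"d": [-0.081, 0.183, 0], "finger_gap": 1},
    {"d": [-0.081, 0.183, 0], "finger_gap": 1}
  ]
}}

```text
time_s: 12.7
eef_pos: [0.4974, -0.0022, 0.177]
eef_rot: [-0.0, 0.987, 0.162, -0.0]
wrist_force: [0.7, 0.5, -0.0]
opening: 0.996
grasp_force: 0.0
```

Run:
```python
from h import *
np.set_printoptions(precision=4,suppress=True)
w=setup("wrist");im,d=optics.camera("wrist");o=get_obs();print(o["eef_pos"],o["eef_rot"])
P=pts(w,d);s=(P[...,2]>.035)&(np.hypot(P[...,0]-.496,P[...,1]+.003)<.035);v,u=np.where(s&(P[...,2]>.041))
q=P[s];print("dome",len(q),np.median(q,0),ray(w,u.mean(),v.mean(),.045))
hsv=cv2.cvtColor(im,cv2.COLOR_BGR2HSV);m=cv2.inRange(hsv,(5,150,120),(14,255,255))
k=max(cv2.findContours(m,0,2)[0],key=cv2.contourArea);e=cv2.fitEllipse(k);print("lid",e,ray(w,*e[0],.011))
s=(abs(P[...,2]-.013)<.004)&(m>0);q=P[s];print("flange",q.min(0),q.max(0),(q.min(0)+q.max(0))/2)
for z0 in (.022,.028,.034):
    s=(abs(P[...,2]-z0)<.003)&(m>0);q=P[s]
    A=np.c_[2*q[:,:2],np.ones(len(q))];s=np.linalg.lstsq(A,(q[:,:2]**2).sum(1),rcond=None)[0]
    print(z0,len(q),"circ",s[:2],np.sqrt(s[2]+s[0]**2+s[1]**2))
```

```text
[ 0.4975 -0.0021  0.1771] [-0.0003  0.9867  0.1624 -0.0002]
dome 10806 [ 0.5057 -0.0004  0.2798] [ 0.3015 -0.0688  0.045 ]
lid ((255.2255401611328, 168.47120666503906), (94.53174591064453, 96.14175415039062), 87.00214385986328) [ 0.4968 -0.0023  0.011 ]
flange [ 0.4405 -0.0573  0.0097] [0.5487 0.0506 0.017 ] [ 0.4946 -0.0033  0.0134]
0.022 10 circ [ 0.494  -0.0027] 0.02136666073689937
0.028 4 circ [ 0.4927 -0.0031] 0.022144642222864986
0.034 13 circ [ 0.4933 -0.0029] 0.021864227477663863
```

Call:
{"api": "pendant", "payload": {
  "offsets": [
    {"d": [-0.0027, 0, 0.06], "finger_gap": 1},
    {"d": [-0.0027, 0, 0.12], "finger_gap": 1},
    {"d": [-0.0027, 0, 0.15], "finger_gap": 1},
    {"d": [-0.0027, 0, 0.165], "finger_gap": 1},
    {"d": [-0.0027, 0, 0.176], "finger_gap": 1},
    {"d": [-0.0027, 0, 0.176], "finger_gap": 0.8},
    {"d": [-0.0027, 0, 0.176], "finger_gap": 0.6},
    {"d": [-0.0027, 0, 0.176], "finger_gap": 0.4},
    {"d": [-0.0027, 0, 0.176], "finger_gap": 0.2},
    {"d": [-0.0027, 0, 0.176], "finger_gap": 0.2}
  ]
}}

```text
time_s: 14.0
eef_pos: [0.4961, -0.0045, 0.0029]
eef_rot: [0.0, 0.987, 0.162, 0.001]
wrist_force: [-1.2, 0.7, 5.0]
opening: 0.488
grasp_force: 60.6
```

Call:
{"api": "pendant", "payload": {
  "offsets": [
    {"finger_gap": 0.2},
    {"finger_gap": 0.2},
    {"finger_gap": 0.2}
  ]
}}

```text
time_s: 14.38
eef_pos: [0.4961, -0.0045, 0.0029]
eef_rot: [0.0, 0.987, 0.162, 0.001]
wrist_force: [-0.9, 0.3, 6.0]
opening: 0.489
grasp_force: 60.6
```

Call:
{"api": "pendant", "payload": {
  "offsets": [
    {"d": [0, 0, -0.03], "finger_gap": 0.2},
    {"d": [0, 0, -0.08], "finger_gap": 0.2},
    {"d": [0, 0, -0.13], "finger_gap": 0.2},
    {"d": [0.015, -0.045, -0.15], "finger_gap": 0.2},
    {"d": [0.03, -0.09, -0.15], "finger_gap": 0.2},
    {"d": [0.045, -0.135, -0.15], "finger_gap": 0.2},
    {"d": [0.06, -0.18, -0.15], "finger_gap": 0.2},
    {"d": [0.075, -0.215, -0.15], "finger_gap": 0.2},
    {"d": [0.081, -0.232, -0.15], "finger_gap": 0.2},
    {"d": [0.081, -0.232, -0.15], "finger_gap": 0.2}
  ]
}}

```text
time_s: 15.62
eef_pos: [0.4975, 0.242, 0.1516]
eef_rot: [0.0, 0.987, 0.163, 0.0]
wrist_force: [-0.6, -0.9, -2.1]
opening: 0.487
grasp_force: 61.3
```

Call:
{"api": "pendant", "payload": {
  "offsets": [
    {"finger_gap": 0.2},
    {"finger_gap": 0.2}
  ]
}}

```text
time_s: 15.88
eef_pos: [0.4978, 0.2402, 0.1515]
eef_rot: [0.0, 0.987, 0.161, -0.0]
wrist_force: [0.4, -1.3, -1.9]
opening: 0.489
grasp_force: 61.3
```

Run:
```python
from h import *
np.set_printoptions(precision=4,suppress=True)
w=setup("wrist");im,d=optics.camera("wrist");o=get_obs();e=o["eef_pos"];print(e,o["wrist_force"],o["grasp_force"])
cv2.imwrite("pics/w7.png",im)
P=pts(w,d);hsv=cv2.cvtColor(im,cv2.COLOR_BGR2HSV);m=cv2.inRange(hsv,(5,150,80),(14,255,255))
k=max(cv2.findContours(m,0,2)[0],key=cv2.contourArea)
q=P[(m>0)&(abs(P[...,2]-.160)<.02)];print(len(q),np.percentile(q[:,2],[5,25,50,75,95]))
b=q[abs(q[:,2]-np.median(q[:,2]))<.006]
A=np.c_[b[:,:2],np.ones(len(b))];print("plane",np.linalg.lstsq(A,b[:,2],rcond=None)[0])
# flange outer edge from contour pixels on plane
z=np.median(q[:,2])-.0015;E=np.array([ray(w,*p,z) for p in k[:,0]])
for it in range(5):
    A=np.c_[2*E[:,:2],np.ones(len(E))];s=np.linalg.lstsq(A,(E[:,:2]**2).sum(1),rcond=None)[0];r=np.sqrt(s[2]+s[0]**2+s[1]**2)
    res=abs(np.hypot(*(E[:,:2]-s[:2]).T)-r);E=E[res<max(.0015,np.median(res)*1.5)];print(len(E),s[:2],r)
```

```text
[0.4979 0.2403 0.1514] [ 0.3524 -0.1505 -1.3651] 61.32972562685609
16707 [0.1602 0.1609 0.1614 0.1618 0.1635]
plane [-0.004   0.0002  0.1634]
233 [0.4987 0.2406] 0.050008432807739985
133 [0.4992 0.2407] 0.052902334174481654
133 [0.4991 0.2406] 0.05314408146300788
133 [0.4991 0.2406] 0.05314408146300788
133 [0.4991 0.2406] 0.05314408146300788
```

View pics/w7.png

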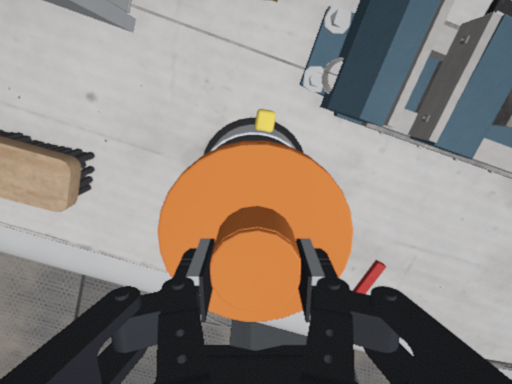

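Lid held level (flange top z ≈ 0.1615), centred over the can within about 1-2 mm; lug 1 visible at (265,120). Lowering.

Call:
{"api": "pendant", "payload": {
  "offsets": [
    {"d": [0.001, -0.0006, 0.03], "finger_gap": 0.2},
    {"d": [0.001, -0.0006, 0.055], "finger_gap": 0.2},
    {"d": [0.001, -0.0006, 0.065], "finger_gap": 0.2},
    {"d": [0.001, -0.0006, 0.07], "finger_gap": 0.2},
    {"d": [0.001, -0.0006, 0.074], "finger_gap": 0.2},
    {"d": [0.001, -0.0006, 0.077], "finger_gap": 0.2},
    {"d": [0.001, -0.0006, 0.079], "finger_gap": 0.2},
    {"d": [0.001, -0.0006, 0.081], "finger_gap": 0.2},
    {"d": [0.001, -0.0006, 0.081], "finger_gap": 0.2}
  ]
}}

```text
time_s: 17.05
eef_pos: [0.4983, 0.2423, 0.0703]
eef_rot: [0.0, 0.987, 0.162, -0.0]
wrist_force: [-0.5, 0.1, -0.8]
opening: 0.489
grasp_force: 61.3
```

Call:
{"api": "pendant", "payload": {
  "offsets": [
    {"d": [0, 0, 0.001], "finger_gap": 0.2},
    {"d": [0, 0, 0.002], "finger_gap": 0.2},
    {"d": [0, 0, 0.002], "finger_gap": 0.2}
  ]
}}

```text
time_s: 17.42
eef_pos: [0.4985, 0.2424, 0.0689]
eef_rot: [0.0, 0.987, 0.162, 0.0]
wrist_force: [-2.3, -0.5, 4.3]
opening: 0.482
grasp_force: 61.8
```

Call:
{"api": "pendant", "payload": {
  "offsets": [
    {"finger_gap": 0.6},
    {"finger_gap": 0.8},
    {"finger_gap": 0.8},
    {"d": [0, 0, -0.04], "finger_gap": 0.8},
    {"d": [0, 0, -0.09], "finger_gap": 0.6},
    {"d": [0, 0, -0.09], "finger_gap": 0},
    {"d": [0, 0, -0.09], "finger_gap": 0},
    {"d": [0, 0, -0.09], "finger_gap": 0}
  ]
}}

```text
time_s: 18.42
eef_pos: [0.4973, 0.242, 0.1567]
eef_rot: [0.0, 0.987, 0.162, -0.001]
wrist_force: [-0.5, 0.1, -0.2]
opening: 0.004
grasp_force: 0.0
```

Create lid.py:
```python
from h import *
np.set_printoptions(precision=4,suppress=True)
w=setup("wrist");im,d=optics.camera("wrist");o=get_obs();e=o["eef_pos"];print(e,o["wrist_force"],o["opening"])
P=pts(w,d);hsv=cv2.cvtColor(im,cv2.COLOR_BGR2HSV);m=cv2.inRange(hsv,(5,150,80),(14,255,255))
s=(m>0)&(abs(P[...,2]-.077)<.006);q=P[s];q=q[np.hypot(q[:,0]-.4988,q[:,1]-.2413)>.026]
n=np.linalg.lstsq(np.c_[q[:,:2]-[.4988,.2413],np.ones(len(q))],q[:,2],rcond=None)[0];print(len(q),"plane",n)
for a in(7.5,127.5,247.5):
    p=np.array([.4988,.2413])+.0445*np.array([np.cos(np.radians(a)),np.sin(np.radians(a))])
    k=q[np.hypot(*(q[:,:2]-p).T)<.007];print(a,p,"z",np.median(k[:,2]) if len(k) else None,"dtool",totool(o,np.r_[p,.0]-e)[:2])
t=setup("top");a,dt=optics.camera("top");Q=pts(t,dt);hs=cv2.cvtColor(a,cv2.COLOR_BGR2HSV);m=cv2.inRange(hs,(5,150,80),(14,255,255))
s=(m>0);print("top cam",s.sum(),(Q[s].min(0)+Q[s].max(0))/2,np.median(Q[s],0))
s=(P[...,2]<.035+e[2])&(P[...,2]>e[2]+.01)&(abs(P-e)[...,0]<.03)&(abs(P-e)[...,1]<.03);print("tip low",P[s][:,2].min() if s.any() else None)
```

```bash
python3 lid.py
```

```text
[0.4974 0.242  0.1568] [ 0.1946 -0.4196 -0.5884] -0.000638313580942088
8692 plane [-0.0019  0.0008  0.0789]
7.5 [0.5429 0.2471] z 0.07885091059277578 dtool [0.0453 0.0098]
127.5 [0.4717 0.2766] z 0.07901048280020243 dtool [-0.0128 -0.0409]
247.5 [0.4818 0.2002] z 0.07888364812414336 dtool [-0.0277  0.0347]
top cam 1292 [0.4661 0.1387 0.4946] [0.4884 0.2301 0.0798]
tip low 0.1808856260096596
```

Call:
{"api": "pendant", "payload": {
  "offsets": [
    {"d": [0.0453, 0.0098, 0], "finger_gap": 0},
    {"d": [0.0453, 0.0098, 0.04], "finger_gap": 0},
    {"d": [0.0453, 0.0098, 0.08], "finger_gap": 0},
    {"d": [0.0453, 0.0098, 0.095], "finger_gap": 0},
    {"d": [0.0453, 0.0098, 0.099], "finger_gap": 0},
    {"d": [0.0453, 0.0098, 0.101], "finger_gap": 0},
    {"d": [0.0453, 0.0098, 0.103], "finger_gap": 0}
  ]
}}

```text
time_s: 19.4
eef_pos: [0.5458, 0.2478, 0.0574]
eef_rot: [-0.0, 0.987, 0.162, 0.002]
wrist_force: [-3.1, -0.9, 8.6]
opening: -0.0
grasp_force: 4.2
```

Call:
{"api": "pendant", "payload": {
  "offsets": [
    {"d": [-0.002, 0, 0.002], "finger_gap": 0},
    {"d": [-0.002, 0, 0.004], "finger_gap": 0},
    {"d": [-0.002, 0, 0.006], "finger_gap": 0},
    {"d": [-0.002, 0, 0.008], "finger_gap": 0},
    {"d": [-0.002, 0, 0.008], "finger_gap": 0}
  ]
}}

```text
time_s: 20.02
eef_pos: [0.5463, 0.2479, 0.0538]
eef_rot: [-0.0, 0.987, 0.162, 0.004]
wrist_force: [-6.8, -1.3, 27.7]
opening: -0.0
grasp_force: 13.6
```

Call:
{"api": "pendant", "payload": {
  "offsets": [
    {"d": [0, 0, -0.02], "finger_gap": 0},
    {"d": [0, 0, -0.06], "finger_gap": 0},
    {"d": [-0.03, -0.02, -0.105], "finger_gap": 0},
    {"d": [-0.056, -0.05, -0.105], "finger_gap": 0},
    {"d": [-0.056, -0.05, -0.105], "finger_gap": 0},
    {"d": [-0.056, -0.05, -0.105], "finger_gap": 0}
  ]
}}

```text
time_s: 20.78
eef_pos: [0.4741, 0.2764, 0.1531]
eef_rot: [0.0, 0.987, 0.162, 0.001]
wrist_force: [0.6, -0.3, -0.8]
opening: 0.0
grasp_force: 0.0
```

```bash
python3 lid.py
```

```text
[0.4743 0.2761 0.1527] [ 0.2892 -0.3499  0.1311] -0.0006933859145686368
9874 plane [-0.0625 -0.0082  0.0778]
7.5 [0.5429 0.2471] z 0.07509900253984797 dtool [0.0557 0.0493]
127.5 [0.4717 0.2766] z 0.07917758883169769 dtool [-0.0024 -0.0013]
247.5 [0.4818 0.2002] z 0.07916806171047712 dtool [-0.0172  0.0743]
top cam 1495 [0.4664 0.1384 0.4926] [0.4932 0.2351 0.0797]
tip low 0.17697178546484857
```

Call:
{"api": "pendant", "payload": {
  "offsets": [
    {"d": [-0.004, -0.001, 0.04], "finger_gap": 0},
    {"d": [-0.004, -0.001, 0.08], "finger_gap": 0},
    {"d": [-0.004, -0.001, 0.092], "finger_gap": 0},
    {"d": [-0.004, -0.001, 0.097], "finger_gap": 0},
    {"d": [-0.004, -0.001, 0.1], "finger_gap": 0},
    {"d": [-0.004, -0.001, 0.102], "finger_gap": 0},
    {"d": [-0.004, -0.001, 0.104], "finger_gap": 0},
    {"d": [-0.004, -0.001, 0.106], "finger_gap": 0},
    {"d": [-0.004, -0.001, 0.108], "finger_gap": 0},
    {"d": [-0.004, -0.001, 0.108], "finger_gap": 0}
  ]
}}

```text
time_s: 22.12
eef_pos: [0.47, 0.2759, 0.0534]
eef_rot: [0.001, 0.987, 0.162, -0.001]
wrist_force: [-33.4, -13.9, 71.1]
opening: -0.003
grasp_force: 35.5
```

Call:
{"api": "pendant", "payload": {
  "offsets": [
    {"d": [0, 0, -0.005], "finger_gap": 0},
    {"d": [0, 0, -0.02], "finger_gap": 0},
    {"d": [0, 0, -0.06], "finger_gap": 0},
    {"d": [0, 0.03, -0.107], "finger_gap": 0},
    {"d": [-0.014, 0.074, -0.107], "finger_gap": 0},
    {"d": [-0.014, 0.074, -0.107], "finger_gap": 0},
    {"d": [-0.014, 0.074, -0.107], "finger_gap": 0}
  ]
}}

```text
time_s: 23.0
eef_pos: [0.4804, 0.2015, 0.152]
eef_rot: [-0.0, 0.987, 0.161, 0.0]
wrist_force: [0.1, -0.1, -0.0]
opening: -0.003
grasp_force: 0.0
```

```bash
python3 lid.py
```

```text
[0.48   0.2018 0.1517] [-1.3006 -0.001  -0.5847] -0.0013550391549818869
10579 plane [-0.0175 -0.0395  0.0771]
7.5 [0.5429 0.2471] z 0.07618991592483518 dtool [ 0.074  -0.0228]
127.5 [0.4717 0.2766] z 0.07619764299267054 dtool [ 0.0159 -0.0735]
247.5 [0.4818 0.2002] z 0.07902944930299277 dtool [0.0011 0.0022]
top cam 474 [0.4674 0.1219 0.4962] [0.473  0.2222 0.0786]
tip low 0.1761179085110757
```

Call:
{"api": "pendant", "payload": {
  "offsets": [
    {"d": [0, 0.002, 0.04], "finger_gap": 0},
    {"d": [0, 0.002, 0.08], "finger_gap": 0},
    {"d": [0, 0.002, 0.09], "finger_gap": 0},
    {"d": [0, 0.002, 0.094], "finger_gap": 0},
    {"d": [0, 0.002, 0.096], "finger_gap": 0},
    {"d": [0, 0.002, 0.098], "finger_gap": 0},
    {"d": [0, 0.002, 0.1], "finger_gap": 0},
    {"d": [0, 0.002, 0.1], "finger_gap": 0}
  ]
}}

```text
time_s: 24.1
eef_pos: [0.4813, 0.1999, 0.0541]
eef_rot: [0.0, 0.987, 0.162, 0.001]
wrist_force: [-6.3, -3.0, 10.3]
opening: 0.004
grasp_force: 5.6
```

Call:
{"api": "pendant", "payload": {
  "offsets": [
    {"d": [0, 0, 0.001], "finger_gap": 0},
    {"d": [0, 0, 0.002], "finger_gap": 0},
    {"d": [0, 0, 0.003], "finger_gap": 0},
    {"d": [0, 0, 0.003], "finger_gap": 0}
  ]
}}

```text
time_s: 24.6
eef_pos: [0.4813, 0.1999, 0.0536]
eef_rot: [0.0, 0.987, 0.162, 0.0]
wrist_force: [-15.9, -6.0, 35.6]
opening: 0.002
grasp_force: 18.0
```

Call:
{"api": "pendant", "payload": {
  "offsets": [
    {"d": [0, 0, -0.005], "finger_gap": 0},
    {"d": [0, 0, -0.02], "finger_gap": 0},
    {"d": [0, 0, -0.06], "finger_gap": 0},
    {"d": [0.02, -0.03, -0.11], "finger_gap": 0},
    {"d": [0.02, -0.05, -0.13], "finger_gap": 0},
    {"d": [0.02, -0.05, -0.13], "finger_gap": 0},
    {"d": [0.02, -0.05, -0.13], "finger_gap": 0}
  ]
}}

```text
time_s: 25.48
eef_pos: [0.483, 0.2528, 0.1778]
eef_rot: [0.0, 0.987, 0.162, -0.001]
wrist_force: [-0.4, 0.1, -0.4]
opening: -0.002
grasp_force: 0.0
```

```bash
python3 lid.py
```

```text
[0.4827 0.2525 0.1772] [-0.2992  0.0737  0.1913] 0.0016690036562459875
8398 plane [-0.0094 -0.029   0.0765]
7.5 [0.5429 0.2471] z 0.0758708624736823 dtool [0.0557 0.0243]
127.5 [0.4717 0.2766] z 0.07574364264800125 dtool [-0.0024 -0.0264]
247.5 [0.4818 0.2002] z 0.07779180657551686 dtool [-0.0172  0.0493]
top cam 1365 [0.4678 0.1378 0.4952] [0.4933 0.2337 0.0778]
tip low 0.20146955320783966
```

Create ctr.py:
```python
from h import *
np.set_printoptions(precision=4,suppress=True)
def circ(E,r0=None):
    for _ in range(6):
        A=np.c_[2*E[:,:2],np.ones(len(E))];s=np.linalg.lstsq(A,(E[:,:2]**2).sum(1),rcond=None)[0];r=np.sqrt(s[2]+s[0]**2+s[1]**2)
        res=abs(np.hypot(*(E[:,:2]-s[:2]).T)-r);E=E[res<max(.001,np.median(res)*2)]
    return len(E),s[:2],r
print(get_obs()["time_s"])
for n in("wrist","top"):
    c=setup(n);im,d=optics.camera(n);P=pts(c,d);hsv=cv2.cvtColor(im,cv2.COLOR_BGR2HSV);m=cv2.inRange(hsv,(5,150,80),(14,255,255))
    k=max(cv2.findContours(m,0,1)[0],key=cv2.contourArea);print(n,"flange",circ(np.array([ray(c,*p,.075) for p in k[:,0]])))
    for a in range(0,360,30):
        if n=="wrist":
            x=np.array([.4988,.2413])+.044*np.array([np.cos(np.radians(a)),np.sin(np.radians(a))]);q=P[(m>0)&(np.hypot(P[...,0]-x[0],P[...,1]-x[1])<.005)&(abs(P[...,2]-.077)<.006)]
            print(a,len(q),round(float(np.median(q[:,2])),4) if len(q) else "",end="; ")
    s=(m>0)&(P[...,2]>.102)&(P[...,2]<.116);v,u=np.where(s);print("dome top",s.sum(),np.median(P[s],0),(P[s].min(0)+P[s].max(0))/2)
    if n=="wrist":cv2.imwrite("pics/w9.png",im)
```

```bash
python3 ctr.py
```

```text
25.575
wrist flange (339, array([0.5001, 0.244 ]), np.float64(0.05406486708595856))
0 108 0.076; 30 111 0.0753; 60 107 0.0752; 90 97 0.0752; 120 92 0.0757; 150 83 0.0763; 180 88 0.0769; 210 82 0.0773; 240 87 0.0779; 270 94 0.0776; 300 96 0.0773; 330 103 0.0769; dome top 2284 [0.501  0.2458 0.1083] [0.5    0.2455 0.1065]
top flange (49, array([0.5004, 0.2416]), np.float64(0.05102784995434499))
dome top 270 [0.4997 0.2433 0.1086] [0.5006 0.2442 0.1076]
```

The numbers say the lid is still high by about 3 mm over segment 3 and has shifted about 2.7 mm toward +y. I'll press 3 again and read the depth while pressing.

Call:
{"api": "pendant", "payload": {
  "offsets": [
    {"d": [-0.0172, 0.0493, 0], "finger_gap": 0},
    {"d": [-0.0172, 0.0493, 0.05], "finger_gap": 0},
    {"d": [-0.0172, 0.0493, 0.1], "finger_gap": 0},
    {"d": [-0.0172, 0.0493, 0.116], "finger_gap": 0},
    {"d": [-0.0172, 0.0493, 0.119], "finger_gap": 0},
    {"d": [-0.0172, 0.0493, 0.122], "finger_gap": 0},
    {"d": [-0.0172, 0.0493, 0.125], "finger_gap": 0},
    {"d": [-0.0172, 0.0493, 0.125], "finger_gap": 0}
  ]
}}

```text
time_s: 26.68
eef_pos: [0.4839, 0.2013, 0.0545]
eef_rot: [0.0, 0.987, 0.162, 0.001]
wrist_force: [1.2, 0.6, 2.0]
opening: 0.001
grasp_force: 0.7
```

```bash
python3 ctr.py
```

```text
26.675
wrist flange (469, array([0.4996, 0.2447]), np.float64(0.055402452242712966))
0 401 0.0788; 30 418 0.08; 60 392 0.0805; 90 343 0.0803; 120 296 0.0795; 150 131 0.0783; 180 133 0.0768; 210 232 0.0758; 240 0 ; 270 269 0.0754; 300 311 0.0761; 330 366 0.0775; dome top 9283 [0.5019 0.2421 0.1099] [0.4998 0.2394 0.1088]
top flange (14, array([0.5406, 0.1999]), np.float64(0.01394928020434456))
  return _methods._mean(a, axis=axis, dtype=dtype,
  ret = um.true_divide(
Traceback (most recent call last):
  File "ctr.py", line 16, in <module>
    s=(m>0)&(P[...,2]>.102)&(P[...,2]<.116);v,u=np.where(s);print("dome top",s.sum(),np.median(P[s],0),(P[s].min(0)+P[s].max(0))/2)
                                                                                                        ~~~~~~~~^^^
ValueError: zero-size array to reduction operation minimum which has no identity
```

View pics/w9.png

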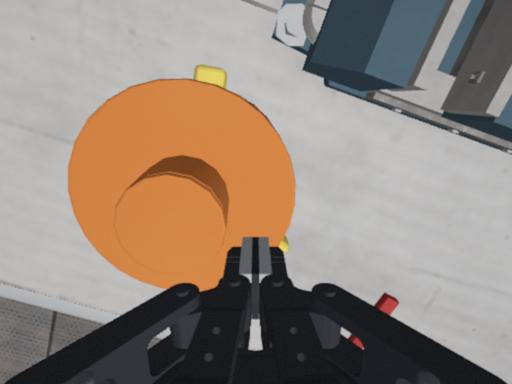

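While I press near (255,240), the 240° side is down (0.0754) but the opposite side rises to 0.0805. The fulcrum is about 17 mm from the axis at z = 0.077, so the dome's hole edge is riding on the bar's collar (1.5 mm clearance). The lid must be recentred on the bar. I'll lift off, open and go above the dome.

Call:
{"api": "pendant", "payload": {
  "offsets": [
    {"d": [0, 0, -0.03], "finger_gap": 0},
    {"d": [0, 0, -0.08], "finger_gap": 0},
    {"d": [0, 0, -0.12], "finger_gap": 0},
    {"d": [0.025, -0.03, -0.12], "finger_gap": 1},
    {"d": [0.025, -0.03, -0.12], "finger_gap": 1},
    {"d": [0.025, -0.03, -0.12], "finger_gap": 1},
    {"d": [0.025, -0.03, -0.12], "finger_gap": 1}
  ]
}}

```text
time_s: 27.65
eef_pos: [0.4964, 0.2368, 0.1728]
eef_rot: [0.0, 0.987, 0.161, -0.001]
wrist_force: [-0.8, 0.7, -1.0]
opening: 0.847
grasp_force: 0.0
```

```bash
python3 ctr.py
```

Run:
```python
from h import *
o=get_obs();print(o["eef_pos"],totool(o,np.array([.5,.244,.0])-o["eef_pos"]))
```

```text
27.65
wrist flange (337, array([0.5006, 0.2438]), np.float64(0.05417047854472556))
0 112 0.076; 30 110 0.0754; 60 103 0.0752; 90 98 0.0752; 120 90 0.0758; 150 81 0.0763; 180 83 0.0769; 210 83 0.0777; 240 87 0.0778; 270 92 0.0777; 300 101 0.0774; 330 108 0.0766; dome top 2301 [0.5016 0.2455 0.1083] [0.5005 0.2454 0.1066]
top flange (66, array([0.5014, 0.2431]), np.float64(0.05227402830721912))
dome top 275 [0.5002 0.2441 0.1085] [0.5006 0.2445 0.1076]
[0.49662858 0.23687965 0.17301977] [ 0.00562012 -0.0056814   0.17301457]
```

Call:
{"api": "pendant", "payload": {
  "offsets": [
    {"d": [0.006, -0.0055, 0.04], "finger_gap": 1},
    {"d": [0.006, -0.0055, 0.08], "finger_gap": 1},
    {"d": [0.006, -0.0055, 0.101], "finger_gap": 1},
    {"d": [0.006, -0.0055, 0.101], "finger_gap": 0.7},
    {"d": [0.006, -0.0055, 0.101], "finger_gap": 0.5},
    {"d": [0.006, -0.0055, 0.101], "finger_gap": 0.2},
    {"d": [0.006, -0.0055, 0.101], "finger_gap": 0.2},
    {"d": [0.006, -0.0055, 0.101], "finger_gap": 0.2},
    {"d": [0.006, -0.0055, 0.095], "finger_gap": 0.2},
    {"d": [0.006, -0.0055, 0.091], "finger_gap": 0.2}
  ]
}}

```text
time_s: 29.0
eef_pos: [0.5011, 0.2448, 0.083]
eef_rot: [-0.0, 0.987, 0.162, 0.0]
wrist_force: [-0.0, 0.4, -1.4]
opening: 0.481
grasp_force: 60.6
```

Call:
{"api": "pendant", "payload": {
  "offsets": [
    {"finger_gap": 0.2},
    {"finger_gap": 0.2}
  ]
}}

```text
time_s: 29.25
eef_pos: [0.5008, 0.2446, 0.0823]
eef_rot: [-0.0, 0.987, 0.162, -0.0]
wrist_force: [-0.1, 0.2, -0.5]
opening: 0.484
grasp_force: 60.6
```

Create held.py:
```python
from h import *
from scipy.optimize import least_squares
np.set_printoptions(precision=4,suppress=True)
w=setup("wrist");im,d=optics.camera("wrist");o=get_obs();e=o["eef_pos"];print(e,o["wrist_force"])
P=pts(w,d);hsv=cv2.cvtColor(im,cv2.COLOR_BGR2HSV);m=cv2.inRange(hsv,(5,150,80),(14,255,255))
zf=e[2]+.010
q=P[(m>0)&(abs(P[...,2]-zf)<.008)];q=q[np.hypot(q[:,0]-.499,q[:,1]-.242)>.026];n=np.linalg.lstsq(np.c_[q[:,:2]-[.499,.242],np.ones(len(q))],q[:,2],rcond=None)[0];print("plane",n)
k=max(cv2.findContours(m,0,1)[0],key=cv2.contourArea)[:,0]
E=np.array([ray(w,*p,n[2]-.001) for p in k]);
for r0 in(.0555,.055,.0545):
    s=least_squares(lambda c:np.hypot(E[:,0]-c[0],E[:,1]-c[1])-r0,[.499,.242],loss="soft_l1",f_scale=.0005);r=s.fun;print(r0,s.x,(abs(r)<.001).sum(),s.cost)
# outer points of depth map, front dome wall
for z0 in np.arange(n[2]+.008,n[2]+.026,.006):
    s=(abs(P[...,2]-z0)<.003)&(m>0)&(np.hypot(P[...,0]-.499,P[...,1]-.242)<.03);a=P[s]
    if len(a)>8:
        s=least_squares(lambda c:np.hypot(a[:,0]-c[0],a[:,1]-c[1])-.022,[.499,.242],loss="soft_l1",f_scale=.0005);print("dome",round(z0,3),len(a),s.x)
```

```bash
python3 held.py
```

```text
[0.5007 0.2446 0.0822] [ 0.113   0.4585 -1.3737]
plane [-0.0104 -0.0115  0.0848]
0.0555 [0.4999 0.2436] 219 0.002137208382577819
0.055 [0.5001 0.2436] 283 0.002030994187113474
0.0545 [0.5004 0.2436] 325 0.00195610228513054
dome 0.093 245 [0.4987 0.2438]
dome 0.099 260 [0.4988 0.2439]
dome 0.105 301 [0.499  0.2441]
dome 0.111 349 [0.499  0.2441]
```

Call:
{"api": "pendant", "payload": {
  "offsets": [
    {"d": [-0.0015, 0.0022, 0], "finger_gap": 0.2},
    {"d": [-0.0015, 0.0022, 0], "finger_gap": 0.2},
    {"d": [-0.0015, 0.0022, 0.003], "finger_gap": 0.2},
    {"d": [-0.0015, 0.0022, 0.005], "finger_gap": 0.2},
    {"d": [-0.0015, 0.0022, 0.006], "finger_gap": 0.2},
    {"d": [-0.0015, 0.0022, 0.007], "finger_gap": 0.2},
    {"d": [-0.0015, 0.0022, 0.007], "finger_gap": 0.2}
  ]
}}

```text
time_s: 30.18
eef_pos: [0.5002, 0.2421, 0.0753]
eef_rot: [0.0, 0.987, 0.162, -0.0]
wrist_force: [-0.4, -0.1, -0.5]
opening: 0.482
grasp_force: 60.7
```

```bash
python3 held.py
```

```text
[0.5002 0.2421 0.0754] [ 0.0579 -1.0029 -1.4398]
plane [-0.0093 -0.0112  0.0779]
0.0555 [0.4994 0.241 ] 225 0.002139255490827503
0.055 [0.4994 0.241 ] 291 0.0020300518779804524
0.0545 [0.4998 0.241 ] 340 0.001954453771054259
dome 0.086 235 [0.4981 0.2412]
dome 0.092 261 [0.4983 0.2414]
dome 0.098 297 [0.4984 0.2415]
```

Call:
{"api": "pendant", "payload": {
  "offsets": [
    {"d": [0, 0, 0.001], "finger_gap": 0.2},
    {"d": [0, 0, 0.002], "finger_gap": 0.2},
    {"d": [0, 0, 0.003], "finger_gap": 0.2},
    {"d": [0, 0, 0.003], "finger_gap": 0.2}
  ]
}}

```text
time_s: 30.72
eef_pos: [0.5002, 0.2419, 0.0737]
eef_rot: [0.0, 0.987, 0.162, -0.0]
wrist_force: [-5.0, -3.6, 10.4]
opening: 0.479
grasp_force: 61.9
```

Contact near flange 0.0765, so I'll release, rise and look.

Call:
{"api": "pendant", "payload": {
  "offsets": [
    {"d": [0, 0, -0.001], "finger_gap": 0.5},
    {"d": [0, 0, -0.001], "finger_gap": 0.8},
    {"d": [0, 0, -0.001], "finger_gap": 0.8},
    {"d": [0, 0, -0.04], "finger_gap": 0.8},
    {"d": [0, 0, -0.09], "finger_gap": 0.6},
    {"d": [0, 0, -0.09], "finger_gap": 0},
    {"d": [0, 0, -0.09], "finger_gap": 0},
    {"d": [0, 0, -0.09], "finger_gap": 0}
  ]
}}

```text
time_s: 31.72
eef_pos: [0.4991, 0.2418, 0.1607]
eef_rot: [0.0, 0.987, 0.162, -0.001]
wrist_force: [-0.5, -0.0, 0.0]
opening: 0.003
grasp_force: 0.0
```

```bash
python3 ctr.py; python3 lid.py
```

```text
31.725
wrist flange (240, array([0.5004, 0.2416]), np.float64(0.053598509337200236))
0 120 0.0748; 30 116 0.0749; 60 114 0.0751; 90 109 0.075; 120 98 0.075; 150 88 0.0749; 180 80 0.075; 210 60 0.0748; 240 88 0.0749; 270 95 0.075; 300 102 0.0749; 330 112 0.075; dome top 2417 [0.4999 0.2417 0.1068] [0.4985 0.2412 0.1055]
top flange (56, array([0.499 , 0.2389]), np.float64(0.051629257185907156))
dome top 271 [0.498  0.2395 0.1074] [0.5003 0.2406 0.1063]
[0.4995 0.2419 0.1611] [0.9967 0.5731 0.4132] -0.0004179371597985666
8386 plane [-0.0012  0.0014  0.0749]
7.5 [0.5429 0.2471] z 0.07495625172379333 dtool [0.0432 0.0089]
127.5 [0.4717 0.2766] z 0.07501446072805679 dtool [-0.0149 -0.0418]
247.5 [0.4818 0.2002] z 0.0747880385679159 dtool [-0.0297  0.0339]
top cam 1341 [0.4676 0.1382 0.4931] [0.4911 0.2299 0.076 ]
tip low 0.18532175764403816
```

The lid is flat at 0.0749 m all round, so all three segments are in. It is centred, and the arm is clear.

```bash
python3 -c "
from bench import workorder
print(workorder.hand_in())"
```

```text
the job is handed in; nothing more can be done
None
```

The job is handed in, with no verdict returned: by my camera readings the bar is home in the sleeve, and the lid is centred, level and at its seated height (about 75 mm) all round, so all three seal segments should be fully in.

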